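# Open the spark filter of a fume extractor

## Robot

A 6-joint arm with a two-finger parallel gripper is mounted at the origin on the work surface. World frame = base frame: x ahead of the robot, y to its left, z up, the work surface at z = 0. Lengths are in mm, angles in rad, forces in N, time in s.
With the tool pointing down it reaches from about 275 to 750 mm from the base axis. Payload 10.2 kg.
Tool frame: the origin (TCP) lies between the finger pads; the fingertips stand 17 mm ahead of it and the grasp point (between the pads) lies 2 mm behind it; z points along the fingers, y is the line along which they close (so a half turn about z gives the same grasp; the last joint's range is limited). The gripper opens to 85 mm and grips with 20 to 120 N. Pads are 22 mm wide; open, the fingers measure 114 mm over their backs; the gripper's body (76 mm by 85 mm) begins 54 mm behind the grasp point. The pads swing forward as they close: fully open they stand 13 mm farther back than shut.
Start: joints at [-1.334, 0.313, 1.498, -0, 1.331, -0.223], TCP at [232.967, -470.486, 248.294] pointing down, gripper open.
Joint ranges: [-2.94, 2.94], [-0.97, 2.17], [0.19, 2.56], [-1.23, 4.37], [0.02, 3.11], [-2.88, 2.88]. Speed limits (rad/s): [2.39, 2.39, 3.01, 3.14, 3.14, 3.14].

## Interface

Orientations are given as a unit quaternion [w, x, y, z].
In Python, from rig import * gives the robot as it stands.
- The arm moves only by the tool step_arm, never from a script. Its argument "commands" is text: rows parted by semicolons, each of 7 numbers parted by spaces: the opening, from 0 (shut) to 1 (fully open), then the shift along the tool's x, y, z in cm, then the turn, a rotation vector about the tool's x, y, z in rad. In form: hand x y z rx ry rz; .... A call has 1 to 20 rows; each row is the pose to reach, as a shift and turn from the pose commanded when the call began, along the tool's axes at that moment; what a row does not reach only later rows make up. A row lasts 1/12 s, in which the tool goes at most 41.7 mm and 7.16 degrees, less where a joint would pass 70% of its speed; a pose out of reach is approached as far as the arm can. A call with a gripper value outside its range is refused whole. The fingers move at their own pace and stop on an object; "newtons" is the grip in N (left out, the last holds). Time passes only in rows, so rows that repeat a pose let the fingers close. It gives the time, the measured TCP pose, the force, the opening and the grip force at its end, in the units of the state.
- sense(): the state, without advancing time (a new reading comes with each control period).
- capture(name): name is "scene" or "top" or "wrist"; returns the picture (480x640x3 uint8, red, green, blue); there is no depth.
- camera_model(name): a dict with "mtx" (3x3 intrinsics, pixels), "k1" (the pictures are not rectified: a ray, as slopes to the right and down, at radius r is drawn at 1 + k1 r^2 times it, then the intrinsics apply), "eye" and "rotation" of the camera in the world. Camera axes: x right, y down, z forward; pixel columns grow to the right and rows downward; lengths in mm; the calibration is good to about 2 mm. A picture is of the moment at which its call begins: read the wrist's pose just before it. camera_model takes no time and is no camera call; for the wrist camera it gives the pose at the moment of the call.
- finish_job(): hands the job in; it is judged then, once.
Trained networks look in the newest picture that a camera, given by its name, has taken for a name from the list of things; names that differ only in an ending like _2 or _b are one class to them, and where a whole thing is asked for, a point or a joint stands for the part that bears it (a point fixed in the world has none). Each returns a list of dicts, best first, with "score" (0 to 1); they miss things now and then, are a little off and sometimes report something else, mostly with a low value. They report only what shows in the picture. A call takes as long as a camera call. They do not tell look-alikes from the thing itself.
- search_frame(camera, label): "rect" ([centre column, centre row, width, height] in pixels, round what is visible of it).
- trace(camera, label): "mask" (480x640 bool, what is visible of it) and "rect" ([centre column, centre row, width, height] in pixels, round what is visible of it).
- spot_point(camera, label): "xy" ([column, row] in pixels: a listed point, or the origin of a listed thing).
The state is a dict: "time_s": time; "joints": joint angles; "dq": joint speeds; "tau": joint torques, N m; "eef_pos": TCP position; "ee_rot": TCP orientation; "force": force on the tool from outside, world axes, zero at the start; "wrist_torque": the same for the moment, N m; "grip_width": opening from 0.0 (shut) to 1.0 (fully open); "grip_force": force on a finger pad.
Only numpy, scipy, OpenCV 4.12 (cv2) and the standard library are available. Lean on these libraries where they do the work, as an engineer would, in place of code of your own. Each camera call takes 0.05 s, during which the arm holds its last target. There are 200 camera calls.

## Task

Open the fume extractor's filter box so the paper filter can be inspected: with the fingertips press the black snap tab all the way in, where it stays, then push the released lid by its upturned flange along its guides, over the tab and completely off its seat, so that it lies flat on the lower lid rest. The lid is only pushed, never lifted or tipped up, and everything else on the table and on the box stays where it is.

Things in the scene. Friction and masses are not known exactly. Their poses are not given: they have to be found in the camera images.
- filter_box: Grey steel filter box fixed to the table, 48 mm high, x from -62 to +110 mm, y from -135 to +145. Origin on its underside, on the lid's centre line, directly below the front edge of the lid's seat; z up; the lid leaves along +y. Guide rails (inner faces x = +-46, 10 mm thick, top at z = 68) run along seat and rest. Deck at z = 48 for x above 56 carries a round gauge and the loose nozzle.
- seat_edge (a point): Middle of the front edge of the lid's seat, in its top plane (box y = 0, z = 60 mm). The seat reaches from box y = -118 to 0 around a well with the pleated paper filter; behind it is a low back stop (y -124 to -118, top at z = 64).
- lid_rest (a point): Centre of the lid rest's floor (box y = 67, z = 54 mm): recessed dark steel floor, 6 mm lower than the seat, from box y = 0 to 135 mm, 92 mm wide, closed by an end stop 12 mm high. The tab comes up through it.
- tab (a joint): How far the snap tab is pressed in, m: 0 = out (blocks the lid), 0.013 = fully in. Starts at 0 to 0.002. Moves straight down against about 4 N of steady friction and stays where it is left (no spring back). The lid passes freely only when it is more than about 9 mm in; press to the bottom.
- tab_top (a point): Centre of the top of the snap tab: black ribbed plastic pad 40 mm wide (box x), 36 mm long (box y from 1 to 37 mm), in the lid's path just in front of the lid. Out: top at box z = 68 mm; fully in: 55 mm, 1 mm above the rest's floor.
- lid: Loose sliding lid: aluminium plate 88 (x) x 112 (y) x 8 mm, about 0.25 kg, axes as the box's. Origin: centre of its underside, at the start at box y = -59, z = 60, its front edge 4 mm from the tab. An upturned flange, 64 mm wide, 6 thick, stands on its rear (-y) edge, top 26 mm above the underside. Pushed, it tips over the seat's edge by itself and lies on the rest with origin at box y = 56 to 79 mm.
- lid_flange (a point): Point on the rear face (the -y face, the one to push) of the lid's upturned flange, mid width, 18 mm above the lid's underside; the plate ends in this same plane. The flange moves with the lid: 6 mm lower once on the rest.
- brush: Bystander: wire brush lying on the table near the box's robot side. Origin under it.
- spanner: Bystander: spanner lying on the table beyond the box.
- nozzle: Bystander: brass gas nozzle, 24 mm across, 34 mm tall, standing on the box's deck beside the tab. Origin under its foot.
- magnet: Bystander: red welding magnet, 22 x 76 x 56 mm, on the table beyond the box.
- weldment: Bystander: small steel part (plate, post and head) 92 mm tall on the table beyond the end of the lid rest.
- jar: Bystander: jar, 64 mm across, 65 mm tall, standing on the table behind the box's seat end.
- collar: Bystander: steel collar, 44 mm across, 18 mm high, lying on the table near the box.
Things that resemble listed ones, but are neither listed nor needed, are in the scene too. There is more than one size of the lid; the job needs the largest.

How it is judged (in metres and radians):
On the way, in this order (a step that is already met when the one before it is completed fails the run):
1. the snap tab is pressed fully in while the lid is still on its seat (value of joint tab above 0.011 m and y of lid in the frame of filter_box below -0.045 m), for 0.1 s.
2. the lid has been pushed off its seat and lies on the lid rest (y of lid in the frame of filter_box above 0.054 m and z of lid in the frame of filter_box below 0.0572 m and angle between lid's own z axis and vertical below 0.05 rad), for 0.2 s.
At the end, for the whole second after the job is handed in: The tab is in (more than 9 mm); the lid is wholly off its seat, its origin more than 54 mm past the seat's front edge and less than 57.2 mm above the box's underside (lying on the rest), tilted less than 0.05 rad, and at rest (all of step 2 and value of joint tab above 0.009 m and linear speed of lid below 0.01 m/s and z of lid in the frame of filter_box above 0.05 m); the robot touches nothing.
It fails at once if the lid is lifted: its origin more than 8 mm above the seat, or tilted more than 0.3 rad (z of lid in the frame of filter_box above 0.068 m or angle between lid's own z axis and vertical above 0.3 rad).
It fails at once if a bystander is moved more than 20 mm (distance of any of brush, spanner, nozzle, magnet, weldment, jar, collar from where it was at the start of the episode above 0.02 m).
It also fails if it takes over 42 s, if anything falls off the work surface, if the arm or the gripper's body presses on something with over 40 N, if the wrist force passes 120 N, or if a joint passes its speed limit or range.

## Working session

There is one attempt and no reset: what is moved stays moved. The work goes in short steps, Python scripts to look and compute and a tool call to move; the robot and the scene stay as the last step left them, time stands still between calls to the robot, and variables do not carry over. Pictures are saved under pics/ and viewed, at most 10 in all, crops included, and the job is handed in when it is done.

Besides the shell and the picture viewer there is one more tool, called after "Call:" as name(argument=value, ...), one argument or row to a line, values as JSON. step_arm: Moves the arm, as the interface text tells. Its arguments: {"type":"object","properties":{"commands":{"type":"string"},"newtons":{"type":"number"}},"required":["commands"]}

```bash
mkdir -p pics; cat > h.py <<'E'
from rig import *
import numpy as np, cv2
from scipy.spatial.transform import Rotation as R
def ray(m,px):
    K=np.array(m["mtx"]);d=np.array([(px[0]-K[0,2])/K[0,0],(px[1]-K[1,2])/K[1,1]]);u=d.copy()
    for _ in range(20): u=d/(1+m["k1"]*(u@u))
    v=np.array(m["rotation"])@np.r_[u,1];return np.array(m["eye"],float),v/np.linalg.norm(v)
def atz(m,px,z):
    e,v=ray(m,px);return e+v*(z-e[2])/v[2]
def tri(obs):
    A=np.zeros((3,3));b=np.zeros(3)
    for m,p in obs:
        e,v=ray(m,p);P=np.eye(3)-np.outer(v,v);A+=P;b+=P@e
    return np.linalg.solve(A,b)
def proj(m,X):
    c=np.array(m["rotation"]).T@(np.array(X,float)-np.array(m["eye"]));u=c[:2]/c[2];u=u*(1+m["k1"]*(u@u));K=np.array(m["mtx"])
    return u*[K[0,0],K[1,1]]+K[:2,2]
def shot(c,n=None):
    m=camera_model(c);im=np.array(capture(c))
    if n: cv2.imwrite(f"pics/{n}.png",im[:,:,::-1])
    return m,im
E
python3 - <<'E'
from h import *
s=sense();print(s["time_s"],s["eef_pos"],s["ee_rot"])
M={}
for c in("scene","top"):
    M[c],_=shot(c,c+"0"); print(c,np.round(M[c]["eye"]),np.round(M[c]["rotation"],2).tolist())
    for l in("filter_box","seat_edge","lid_rest","tab_top","lid_flange","lid","nozzle"):
        print(l,[(np.round(d["xy"],1).tolist(),round(d["score"],2)) for d in spot_point(c,l)[:3]])
E
```

```text
0.0 [ 232.90962098 -470.25150065  247.73790409] [-6.37212974e-04  9.73691390e-01  2.27869856e-01 -7.14105912e-06]
scene [1036.  312.  881.] [-0.15, 0.46, 0.83, -0.26]
filter_box [([301.1, 243.7], 0.96)]
seat_edge [([301.5, 229.0], 0.66), ([223.0, 166.3], 0.16)]
lid_rest [([318.7, 254.5], 0.93)]
tab_top [([302.4, 231.0], 0.92)]
lid_flange [([272.0, 179.5], 0.98), ([419.6, 223.2], 0.85), ([301.2, 123.8], 0.77)]
lid [([307.9, 139.8], 0.87), ([427.6, 212.8], 0.61), ([286.4, 207.3], 0.58)]
nozzle [([270.7, 262.4], 0.55), ([305.6, 230.1], 0.28)]
top [423.   6. 861.] [-0.07, 0.71, -0.7, 0.05]
filter_box [([364.8, 250.0], 0.65)]
seat_edge [([369.4, 240.6], 0.91), ([434.6, 276.7], 0.19)]
lid_rest [([329.1, 227.2], 0.61)]
tab_top [([359.6, 237.2], 0.66), ([470.7, 184.4], 0.53)]
lid_flange [([434.8, 275.7], 0.96), ([476.5, 413.8], 0.74), ([263.2, 342.6], 0.61)]
lid [([264.4, 367.4], 0.66), ([449.9, 395.3], 0.6), ([401.4, 261.0], 0.58)]
nozzle [([371.2, 191.0], 0.67)]
```

```bash
python3 - <<'E'
from h import *
S=camera_model("scene");T=camera_model("top")
o=dict(seat=((301.5,229),(369.4,240.6),60),rest=((318.7,254.5),(329.1,227.2),54),tab=((302.4,231),(359.6,237.2),68),fl=((272,179.5),(434.8,275.7),78),box=((301.1,243.7),(364.8,250),0),lid=((286.4,207.3),(401.4,261),60),noz=((270.7,262.4),(371.2,191),48))
for k,(a,b,z) in o.items(): print(k,tri([(S,a),(T,b)]).round(1),"S@z",atz(S,a,z).round(1),"T@z",atz(T,b,z).round(1))
E
```

```text
Traceback (most recent call last):
  File "h.py", line 13, in tri
    e,v=ray(m,p);P=np.eye(3)-np.outer(v,v);A+=P;b+=P@e
        ~~~^^^^^
  File "h.py", line 7, in ray
    v=np.array(m["rotation"])@np.r_[u,1];return np.array(m["eye"],float),v/np.linalg.norm(v)
      ~~~~~~~~~~~~~~~~~~~~~~~^~~~~~~~~~~
ValueError: matmul: Input operand 1 has a mismatch in its core dimension 0, with gufunc signature (n?,k),(k,m?)->(n?,m?) (size 3 is different from 4)
```

View pics/scene0.png

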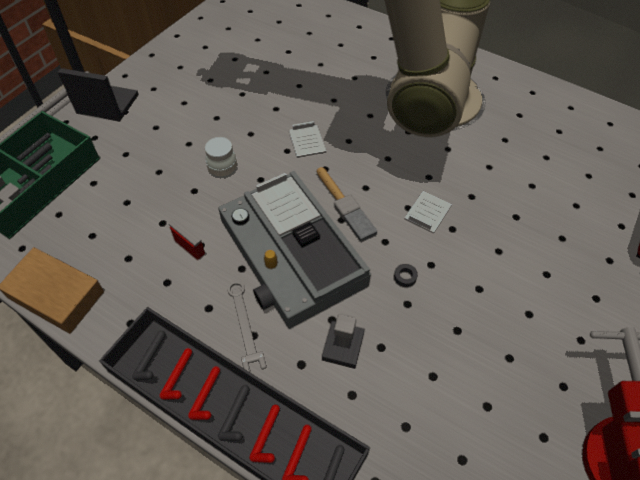

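View pics/top0.png

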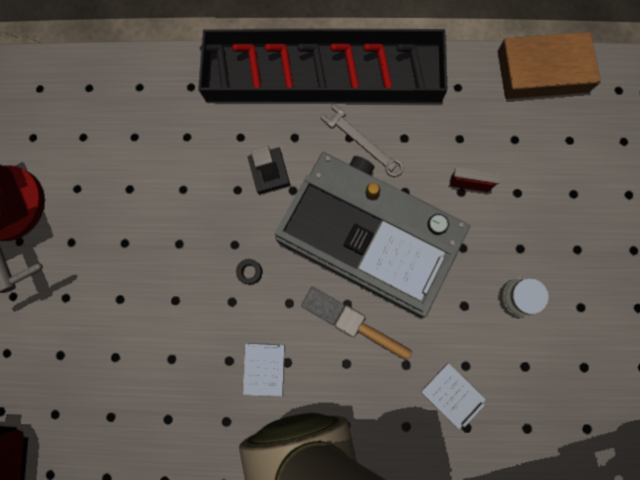

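The scene picture shows the box with its lid and flange (~272,180), the tab (~306,233), and the brass nozzle at (271,258). The top picture shows the tab at (360,238), the flange at (436,275) and the nozzle at (373,190). Two smaller loose lids lie on the table. The camera rotation is a quaternion, so I'll fix the helper.

```bash
cat >> h.py <<'E'
_cm=camera_model
def camera_model(c):
    m=dict(_cm(c));q=m["rotation"];m["rotation"]=R.from_quat([q[1],q[2],q[3],q[0]]).as_matrix();return m
E
python3 - <<'E'
from h import *
S=camera_model("scene");T=camera_model("top")
o=dict(seat=((301.5,229),(369.4,240.6),60),rest=((318.7,254.5),(329.1,227.2),54),tab=((302.4,231),(359.6,237.2),68),fl=((272,179.5),(434.8,275.7),78),box=((301.1,243.7),(364.8,250),0),lid=((286.4,207.3),(401.4,261),60),noz=((270.7,262.4),(371.2,191),48))
for k,(a,b,z) in o.items(): print(k,tri([(S,a),(T,b)]).round(1),"S@z",atz(S,a,z).round(1),"T@z",atz(T,b,z).round(1))
# fit box pose (x,y,yaw) on points in both pictures
from scipy.optimize import least_squares
L=dict(seat=(0,0,60),rest=(0,67,54),fl=(0,-115,78),tab=(0,19,68),lid=(0,-59,60))
def W(p,X): c,s=np.cos(p[2]),np.sin(p[2]);return [p[0]+c*X[0]-s*X[1],p[1]+s*X[0]+c*X[1],X[2]+p[3]]
f=lambda p:np.concatenate([np.r_[proj(S,W(p,L[k]))-o[k][0],proj(T,W(p,L[k]))-o[k][1]] for k in L])
r=least_squares(f,[450,-50,1.,0],loss="soft_l1");print(r.x,r.fun.reshape(-1,4).round(1))
E
```

```text
seat [550.  -31.6  60.9] S@z [548.1 -28.4  60. ] T@z [551.8 -35.   60. ]
rest [575.2  29.1  55.4] S@z [575.4  26.5  54. ] T@z [574.3  31.3  54. ]
tab [556.2 -19.7  69.4] S@z [555.7 -21.3  68. ] T@z [555.9 -18.8  68. ]
fl [ 493.3 -134.5   81.3] S@z [ 490.5 -134.3   78. ] T@z [ 494.5 -137.    78. ]
box [544.7 -31.2   5. ] S@z [542.4 -34.5   0. ] T@z [544.7 -30.1   0. ]
lid [518.7 -85.2  55.3] S@z [520.8 -80.7  60. ] T@z [519.1 -86.8  60. ]
noz [636.3 -37.4  54.6] S@z [632.8 -39.5  48. ] T@z [638.4 -38.3  48. ]
[ 5.46113219e+02 -3.33653863e+01 -6.75246000e+00  4.77901643e-01] [[-1.6 -2.  -1.   3.4]
 [-0.3  0.2  3.  -1.3]
 [-1.8  0.7 -0.6  0.2]
 [ 2.5  0.6 -1.4  0.7]
 [-1.9 -1.8 -0.5 -0.2]]
```

Call:
step_arm(
  commands="0 49.1 -26.5 4.8 0 0 -0.64; 0 49.1 -26.5 4.8 0 0 -0.64; 0 49.1 -26.5 4.8 0 0 -0.64; 0 49.1 -26.5 4.8 0 0 -0.64; 0 49.1 -26.5 4.8 0 0 -0.64; 0 49.1 -26.5 4.8 0 0 -0.64; 0 49.1 -26.5 4.8 0 0 -0.64; 0 49.1 -26.5 4.8 0 0 -0.64; 0 49.1 -26.5 4.8 0 0 -0.64; 0 49.1 -26.5 4.8 0 0 -0.64; 0 49.1 -26.5 4.8 0 0 -0.64; 0 49.1 -26.5 4.8 0 0 -0.64; 0 49.1 -26.5 4.8 0 0 -0.64; 0 49.1 -26.5 4.8 0 0 -0.64; 0 49.1 -26.5 4.8 0 0 -0.64; 0 49.1 -26.5 4.8 0 0 -0.64; 0 49.1 -26.5 4.8 0 0 -0.64; 0 49.1 -26.5 4.8 0 0 -0.64; 0 49.1 -26.5 4.8 0 0 -0.64; 0 49.1 -26.5 4.8 0 0 -0.64",
)

```text
time_s: 2.47
eef_pos: [555.2, -15.9, 200.5]
ee_rot: [0.0, 0.853, 0.522, 0.0]
force: [0.5, 0.2, 0.0]
grip_width: 0.001
grip_force: 0.0
```

```bash
python3 - <<'E'
from h import *
s=sense();print(s["time_s"],s["eef_pos"],s["ee_rot"],s["force"],s["joints"])
w,_=shot("wrist","w1");print(w["eye"])
for l,z in dict(seat_edge=60,lid_rest=54,tab_top=68,lid_flange=78,lid=60,nozzle=48,filter_box=0).items():
    print(l,[(np.round(d["xy"],1).tolist(),round(d["score"],2),atz(w,d["xy"],z).round(1)) for d in spot_point("wrist",l)[:2]])
E
```

```text
2.4667 [555.17860523 -15.87532401 200.53862475] [1.20750191e-04 8.52899571e-01 5.22074991e-01 1.07441680e-04] [0.49567526 0.22607349 0.04181682] [-2.39537203e-01  4.18987083e-01  1.47547419e+00 -1.86892906e-05
  1.24680861e+00  2.32701033e-01]
[591.61002766  54.97195347 325.78428482]
seat_edge [([325.0, 259.5], 0.83, array([544.4, -33.6,  60. ])), ([205.0, 279.0], 0.43, array([445.6,  -2.9,  60. ]))]
lid_rest [([326.0, 171.0], 0.65, array([577.9,  30.1,  54. ]))]
tab_top []
lid_flange [([67.3, 150.8], 0.96, array([424.4, 126.6,  78. ])), ([330.1, 385.6], 0.69, array([ 497.2, -135.5,   78. ]))]
lid [([47.2, 177.3], 0.7, array([385.6, 123.3,  60. ])), ([200.8, 425.6], 0.51, array([ 355.3, -133.4,   60. ]))]
nozzle []
filter_box [([327.0, 238.3], 0.88, array([545.8, -34.3,   0. ]))]
```

View pics/w1.png

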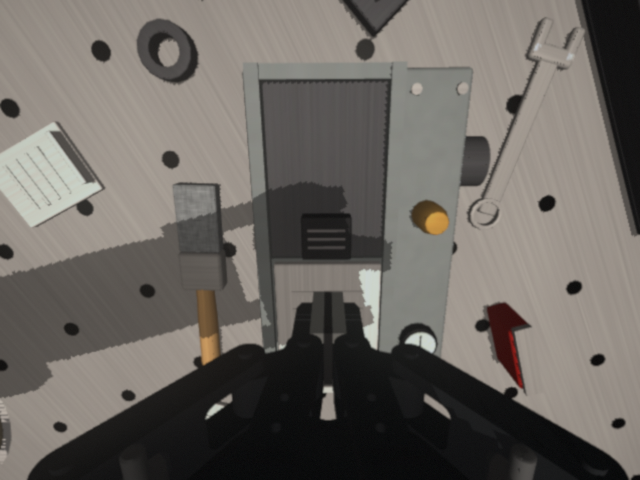

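The wrist view is aligned with the box: tab at (302–351, 213–258), rail inner edges at columns ~262 and ~391, nozzle at (430,218).

```bash
python3 - <<'E'
from h import *
w=camera_model("wrist")
Rb=R.from_euler('z',-0.4693).as_matrix();o=np.array([546.1,-33.4,0])
def b(px,z): X=atz(w,px,z);print(px,z,X.round(1),"box",(Rb.T@(X-o)).round(1))
for p in [(302,213),(351,213),(302,258),(351,258),(326,236)]: b(p,68)
for p in [(262,82),(391,82),(271,250),(390,250)]: b(p,54)
for p in [(246,64),(406,64)]: b(p,66)
b((430,209),82)
E
```

```text
(302, 213) 68 [547.6  12.2  68. ] box [-19.3  41.4  68. ]
(351, 213) 68 [581.4  -5.   68. ] box [18.7 41.3 68. ]
(302, 258) 68 [530.  -20.5  68. ] box [-20.2   4.2  68. ]
(351, 258) 68 [565.3 -38.5  68. ] box [19.4  4.2 68. ]
(326, 236) 68 [555.7 -12.8  68. ] box [-0.7 22.7 68. ]
(262, 82) 54 [565.5 108.5  54. ] box [-46.9 135.4  54. ]
(391, 82) 54 [649.  66.  54.] box [ 46.8 135.2  54. ]
(271, 250) 54 [506.8  -6.4  54. ] box [-47.3   6.3  54. ]
(390, 250) 54 [596.3 -52.1  54. ] box [53.3  6.1 54. ]
(246, 64) 66 [562.6 120.8  66. ] box [-55. 145.  66.]
(406, 64) 66 [660.1  71.2  66. ] box [ 54.3 144.8  66. ]
(430, 209) 82 [634.6 -25.2  82. ] box [75.2 47.3 82. ]
```

Call:
step_arm(
  commands="0 0.1 0 3 0 0 0; 0 0.1 0 6 0 0 0; 0 0.1 0 9 0 0 0; 0 0.1 0 10.5 0 0 0; 0 0.1 0 11 0 0 0; 0 0.1 0 11.3 0 0 0; 0 0.1 0 11.6 0 0 0; 0 0.1 0 11.9 0 0 0; 0 0.1 0 12.1 0 0 0; 0 0.1 0 12.3 0 0 0; 0 0.1 0 12.3 0 0 0",
)

```text
time_s: 3.78
eef_pos: [556.4, -14.4, 77.8]
ee_rot: [0.001, 0.853, 0.523, 0.001]
force: [1.4, -0.5, 1.8]
grip_width: -0.004
grip_force: 1.0
```

Call:
step_arm(
  commands="0 0 0 0.2 0 0 0; 0 0 0 0.4 0 0 0; 0 0 0 0.5 0 0 0; 0 0 0 0.6 0 0 0; 0 0 0 0.6 0 0 0",
)

```text
time_s: 4.2
eef_pos: [556.3, -14.4, 71.9]
ee_rot: [0.0, 0.853, 0.523, 0.0]
force: [1.1, 0.1, 8.9]
grip_width: 0.002
grip_force: 4.1
```

Call:
step_arm(
  commands="0 0 0 0.05 0 0 0; 0 0 0 0.1 0 0 0; 0 0 0 0.15 0 0 0; 0 0 0 0.15 0 0 0; 0 0 0 0.15 0 0 0",
)

```text
time_s: 4.62
eef_pos: [556.3, -14.4, 71.7]
ee_rot: [0.001, 0.853, 0.523, 0.001]
force: [-4.7, 0.6, 21.3]
grip_width: -0.0
grip_force: 10.4
```

Call:
step_arm(
  commands="0 0 0 -2 0 0 0; 0 0 0 -5 0 0 0; 0 -4 0 -5.5 0 0 0; 0 -8 0 -5.5 0 0 0; 0 -12 0 -5.5 0 0 0; 0 -15.7 0 -5.5 0 0 0; 0 -15.7 0 -5.5 0 0 0; 0 -15.7 0 -5.5 0 0 0; 0 -15.7 0 -5.5 0 0 0",
)

```text
time_s: 5.37
eef_pos: [484.3, -153.6, 124.4]
ee_rot: [-0.001, 0.853, 0.522, -0.0]
force: [-0.6, 0.0, -0.3]
grip_width: 0.002
grip_force: 0.0
```

```bash
python3 - <<'E'
from h import *
s=sense();Rb=R.from_euler('z',-0.4693).as_matrix();print("tool box",(Rb.T@(np.array(s["eef_pos"])-[546.1,-33.4,0])).round(1))
w,_=shot("wrist","w2");t=shot("top")
for c in("wrist","top"):
  m=camera_model(c)
  for l,z in dict(tab_top=55,lid_flange=78).items():
    print(c,l,[(np.round(d["xy"],1).tolist(),round(d["score"],2),(Rb.T@(atz(m,d["xy"],z)-[546.1,-33.4,0])).round(1)) for d in spot_point(c,l)[:3]])
E
```

```text
tool box [  -0.7 -135.2  124.4]
wrist tab_top [([325.8, 138.9], 0.53, array([ -1.2, -57.8,  55. ]))]
wrist lid_flange [([330.1, 247.6], 0.69, array([   1.1, -112.8,   78. ])), ([133.9, 403.0], 0.6, array([-120.5, -214.7,   78. ]))]
top tab_top [([359.3, 238.5], 0.73, array([ 2.1, 17.6, 55. ]))]
top lid_flange [([437.3, 275.9], 0.92, array([   2.3, -119.3,   78. ])), ([263.8, 344.1], 0.72, array([-217.9,   71.2,   78. ]))]
```

View pics/w2.png

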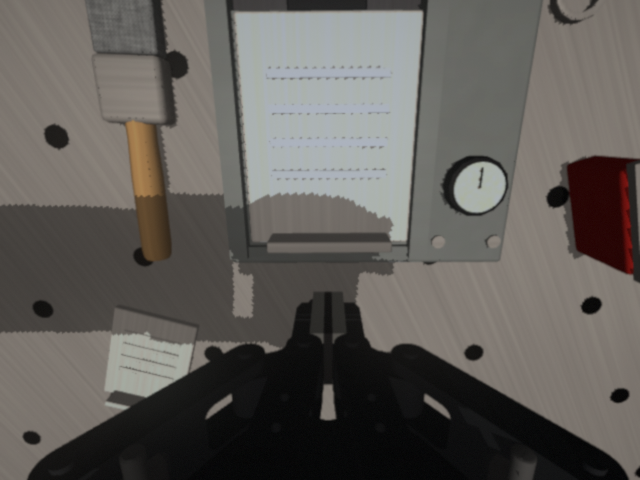

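The lid is still seated, with the flange at rows 233–252 and the fingertips clear behind it. Next I descend and make contact.

Call:
step_arm(
  commands="0 0 0.1 2 0 0 0; 0 0 0.1 3.4 0 0 0; 0 0 0.1 3.9 0 0 0; 0 0.3 0.1 3.9 0 0 0; 0 0.6 0.1 3.9 0 0 0; 0 0.9 0.1 3.9 0 0 0; 0 1.2 0.1 3.9 0 0 0; 0 1.5 0.1 3.9 0 0 0; 0 1.5 0.1 3.9 0 0 0",
)

```text
time_s: 6.42
eef_pos: [492.8, -140.9, 86.3]
ee_rot: [0.001, 0.852, 0.523, 0.0]
force: [0.4, -0.7, -0.5]
grip_width: 0.002
grip_force: 0.0
```

Call:
step_arm(
  commands="0 0.5 0 0 0 0 0; 0 1 0 0 0 0 0; 0 1.5 0 0 0 0 0; 0 2 0 0 0 0 0; 0 2.5 0 0.2 0 0 0; 0 3 0 0.4 0 0 0; 0 3.5 0 0.4 0 0 0; 0 4 0 0.4 0 0 0; 0 4.5 0 0.4 0 0 0; 0 5 0 0.4 0 0 0; 0 5 0 0.4 0 0 0",
)

```text
time_s: 7.33
eef_pos: [515.3, -95.7, 81.7]
ee_rot: [-0.0, 0.852, 0.523, 0.0]
force: [0.9, 0.5, -0.1]
grip_width: -0.002
grip_force: 0.0
```

```bash
python3 - <<'E'
from h import *
s=sense();Rb=R.from_euler('z',-0.4693).as_matrix();print("tool box",(Rb.T@(np.array(s["eef_pos"])-[546.1,-33.4,0])).round(1),s["force"])
w,_=shot("wrist","w3")
E
```

```text
tool box [  0.7 -69.5  81.7] [ 0.89529428  0.47915527 -0.07561503]
```

View pics/w3.png

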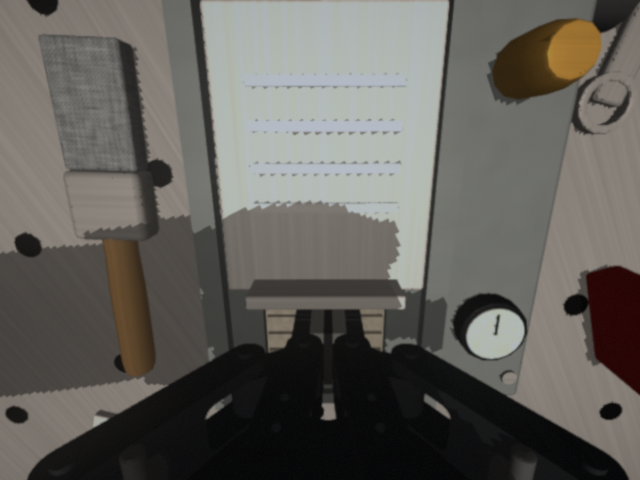

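The lid slides squarely: flange at rows 280–308, the filter is showing behind it, and the nozzle is untouched. Continuing the push.

Call:
step_arm(
  commands="0 0.5 0 0 0 0 0; 0 1 0 0 0 0 0; 0 1.5 0 0 0 0 0; 0 2 0 0 0 0 0; 0 2.5 0 0 0 0 0; 0 3 0 0 0 0 0; 0 3.5 0 0 0 0 0; 0 4 0 0 0 0 0; 0 4.4 0 0 0 0 0; 0 4.8 0 0 0 0 0; 0 5.2 0 0 0 0 0; 0 5.6 0 0 0 0 0; 0 5.9 0 0 0 0 0; 0 6.2 0 0 0 0 0; 0 6.2 0 0 0 0 0",
)

```text
time_s: 8.63
eef_pos: [543.4, -40.9, 81.9]
ee_rot: [0.0, 0.853, 0.523, 0.0]
force: [0.0, -0.6, -0.0]
grip_width: 0.001
grip_force: 0.0
```

```bash
cat > chk.py <<'E'
from h import *
import sys
s=sense();Rb=R.from_euler('z',-0.4693).as_matrix();print("tool box",(Rb.T@(np.array(s["eef_pos"])-[546.1,-33.4,0])).round(1),s["force"])
for c in("wrist","top","scene"):
  m,_=shot(c,sys.argv[1]+c)
  for l in ("lid_flange","tab_top"):
    print(c,l,[(np.round(d["xy"],1).tolist(),round(d["score"],2),(Rb.T@(atz(m,d["xy"],72)-[546.1,-33.4,0])).round(1)) for d in spot_point(c,l)[:3]])
E
python3 chk.py a
```

```text
tool box [ 1.  -8.  81.9] [ 0.04460066 -0.60454462 -0.0341159 ]
wrist lid_flange [([324.9, 293.8], 0.91, array([ 0.2,  4.6, 72. ]))]
wrist tab_top []
top lid_flange [([472.5, 415.9], 0.87, array([-163.4, -261.2,   72. ])), ([264.9, 345.1], 0.7, array([-219.1,   69.6,   72. ]))]
top tab_top []
scene lid_flange [([417.0, 223.6], 0.68, array([-186. ,  110.9,   72. ])), ([299.1, 223.6], 0.58, array([ 1.3,  0.1, 72. ]))]
scene tab_top [([222.5, 166.4], 0.64, array([  62.5, -201. ,   72. ]))]
```

View pics/awrist.png

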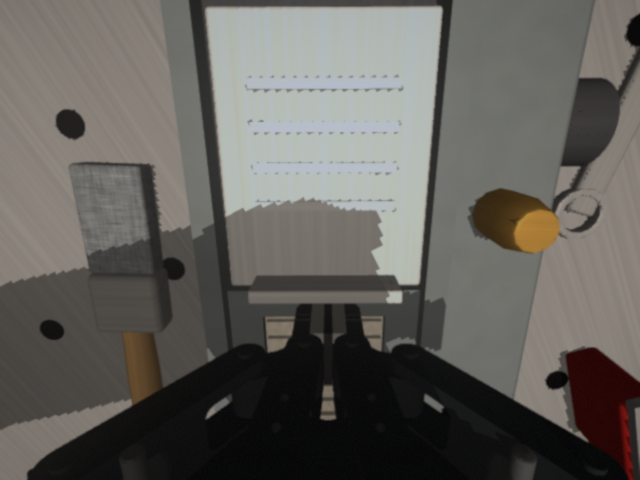

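The lid seems to have dropped: flange at rows 277–302 and the plate narrower. Pushing 10 mm farther for margin, slowly, then backing off and up.

Call:
step_arm(
  commands="0 0.2 0 0 0 0 0; 0 0.4 0 0 0 0 0; 0 0.6 0 0 0 0 0; 0 0.8 0 0 0 0 0; 0 1 0 0 0 0 0; 0 1 0 0 0 0 0; 0 1 0 0 0 0 0",
)

```text
time_s: 9.67
eef_pos: [547.8, -32.3, 81.8]
ee_rot: [-0.0, 0.853, 0.523, 0.0]
force: [1.0, 0.5, 0.0]
grip_width: -0.003
grip_force: 0.0
```

Call:
step_arm(
  commands="0 -1 0 0 0 0 0; 0 -2 0 0 0 0 0; 0 -2 0 -3 0 0 0; 0 -2 0 -6 0 0 0; 0 -4 0 -9 0 0 0; 0 -8 0 -10 0 0 0; 0 -11 0 -10 0 0 0; 0 -11 0 -10 0 0 0; 0 -11 0 -10 0 0 0",
)

```text
time_s: 10.42
eef_pos: [496.9, -132.2, 182.0]
ee_rot: [0.0, 0.853, 0.521, 0.0]
force: [0.1, 0.6, -0.7]
grip_width: -0.002
grip_force: 0.0
```

```bash
python3 chk.py b
```

```text
tool box [   0.8 -110.4  182. ] [ 0.12526668  0.64869891 -0.73216282]
wrist lid_flange [([325.4, 55.8], 0.94, array([ 0.6, 14.4, 72. ])), ([170.6, 382.3], 0.88, array([-130. , -227.9,   72. ]))]
wrist tab_top [([324.7, 50.8], 0.98, array([ 0.2, 17.2, 72. ]))]
top lid_flange [([265.4, 344.3], 0.79, array([-217.7,   69.5,   72. ])), ([360.6, 239.8], 0.78, array([-1.6, 13.9, 72. ]))]
top tab_top [([358.0, 239.1], 0.59, array([-2.5, 18.2, 72. ]))]
scene lid_flange [([304.0, 225.5], 0.74, array([-4.2,  8.4, 72. ])), ([418.5, 222.4], 0.74, array([-190. ,  110.1,   72. ])), ([301.0, 123.6], 0.56, array([-132.9, -227.6,   72. ]))]
scene tab_top []
```

View pics/bwrist.png

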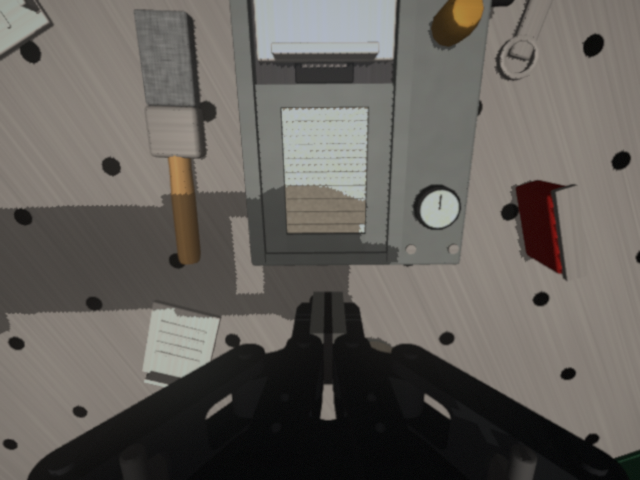

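The lid is off its seat. Its flange is at (325,52), well past the seat edge at row 83, with a strip of rest and the pressed-in tab visible between them. The nozzle and brush are unmoved and the arm is clear, so I'm handing in.

```bash
python3 -c "
from rig import *
print(finish_job())"
```

```text
the job is handed in; nothing more can be done
None
```

I pressed the tab to its stop and pushed the lid off its seat onto the lid rest, about 13 mm past the seat edge by the last wrist picture; the job is handed in at about 10.5 s, with no verdict returned.

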